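# Switch the ball sorter to the other chute

## Robot

A 6-joint arm with a two-finger parallel gripper is mounted at the origin on the work surface. World frame = base frame: x ahead of the robot, y to its left, z up, the work surface at z = 0. Lengths are in m, angles in rad, forces in N, time in s.
With the tool pointing down it reaches from about 0.4 to 0.825 m from the base axis. Payload 7 kg.
Tool frame: the origin (TCP) lies midway between the tips of the shut fingers; the grasp point (between the pads) lies 19 mm behind it; z points along the fingers, y is the line along which they close (so a half turn about z gives the same grasp; the last joint's range is limited). The gripper opens to 88 mm and grips with 3 to 60 N. Pads are 19 mm wide; open, the fingers measure 130 mm over their backs; the gripper's body (78 mm by 193 mm) begins 47 mm behind the grasp point.
Start: joints at [-0.905, 0.359, 0.012, 0, -1.224, -0.288], TCP at [0.249, -0.627, 0.227] pointing down, gripper open.
Joint ranges: [-3.07, 3.07], [-1.43, 2.12], [-1.02, 1.25], [-3.03, 1.67], [-3.05, -0], [-3.03, 3.03]. Speed limits (rad/s): [2.39, 2.39, 3.01, 3.14, 3.14, 3.14].

## Interface

Orientations are given as [roll, pitch, yaw] about the fixed x, y, z axes, in that order (R = Rz(yaw) Ry(pitch) Rx(roll)).
In Python, from station import get_state, grab_frame, calibration, job_done, boxes_of, regions_of, spot_point gives the robot as it stands. The module is installed in compiled form; this text tells all that it offers.
- The arm moves only by the tool arm_command, never from a script. Its argument "commands" is a list of rows, each an object of numbers: "tx", "ty", "tz": the shift along the tool's x, y, z each as a share of 25 cm, from -1 to 1; "twist": the turn about the tool's z as a share of 180 degrees, from -1 to 1. A call has exactly 8 rows; each row is the pose to reach, as a shift and turn from the pose commanded when the call began, along the tool's axes at that moment, turning the shorter way round; what a row does not reach only later rows make up. A row lasts 1/12 s, in which the tool goes at most 41.7 mm and 7.16 degrees, less where a joint would pass 70% of its speed; a pose out of reach is approached as far as the arm can. A call with a number of a shift or a turn outside -1 to 1 is refused whole. A call with a gripper value outside its range is refused whole. "claw" is the opening, from 0 (shut) to 1 (fully open), set as the call begins (left out, the last holds). The fingers move at their own pace and stop on an object; "grip_force" is the grip in N (left out, the last holds). Time passes only in rows, so rows that repeat a pose let the fingers close, or fill a call up. It gives the time, the measured TCP pose, the force, the opening and the grip force at its end, in the units of the state.
- get_state(): the state, without advancing time (a new reading comes with each control period).
- grab_frame(name): name is "side" or "top" or "wrist"; returns the picture (480x640x3 uint8, red, green, blue); there is no depth.
- calibration(name): a dict with "camera_matrix" (3x3 intrinsics, pixels), "extrinsics" (4x4, takes a point from camera to world coordinates). Camera axes: x right, y down, z forward; pixel columns grow to the right and rows downward; lengths in m; the calibration is good to about 2 mm. The wrist camera is an equidistant fisheye: a pixel r from the principal point sees the ray r / f radians off the axis. A picture is of the moment at which its call begins: read the wrist's pose just before it. calibration takes no time and is no camera call; for the wrist camera it gives the pose at the moment of the call.
- job_done(): hands the job in; it is judged then, once.
Trained networks look in the newest picture that a camera, given by its name, has taken for a name from the list of things; names that differ only in an ending like _2 or _b are one class to them, and where a whole thing is asked for, a point or a joint stands for the part that bears it (a point fixed in the world has none). Each returns a list of dicts, best first, with "score" (0 to 1); they miss things now and then, are a little off and sometimes report something else, mostly with a low value. They report only what shows in the picture. A call takes as long as a camera call.
- boxes_of(query, camera): "rect" ([left, top, right, bottom] in pixels, round what is visible of it).
- regions_of(query, camera): "region" (480x640 bool, what is visible of it) and "rect" ([left, top, right, bottom] in pixels, round what is visible of it).
- spot_point(query, camera): "uv" ([column, row] in pixels: a listed point, or the origin of a listed thing).
The state is a dict: "t": time; "q": joint angles; "qd": joint speeds; "joint_efforts": joint torques, N m; "eef_pos": TCP position; "ee_rot": TCP orientation; "force": force on the tool from outside, world axes, zero at the start; "moment": the same for the moment, N m; "width": finger opening in m; "gripper_force": force on a finger pad.
Only numpy, scipy, OpenCV 4.12 (cv2) and the standard library are available. Lean on these libraries where they do the work, as an engineer would, in place of code of your own. Each camera call takes 0.05 s, during which the arm holds its last target. There are 200 camera calls.

## Task

The see-saw gate of the ball sorter is tipped towards the red pocket. With the fingertips, press its raised yellow pad down to rock the gate fully over, and only then push the orange tab sideways as far as it goes, so that all three waiting steel balls run down the other chute into the green pocket. Do not touch the balls, pick nothing up, and leave the other things on the bench and on the sorter where they are.

Things in the scene. Friction and masses are not known exactly. Their poses are not given: they have to be found in the camera images.
- rig: Ball sorter, fixed to the table: blue plate 280 x 480 x 22 mm carrying gate, stop, chutes. Origin on the table surface, mid-width (plate from x = -165 to +115 mm). z up, +y to the green side (left), +x to the back. An aluminium feed channel, 26 mm wide inside, runs along y = 0 from x = +110 (floor 137 mm above the table) down to x = -14 mm (122 mm), ending over the gate's middle.
- gate (a joint): Aluminium see-saw trough, 180 mm long (rig y), 58 mm wide, rocking about a pivot along the rig's x at x = -38, y = 0, 100 mm above the table. In rad: 0 level, -0.3 end stop with the right (red) end down, +0.3 end stop with the left (green) end down. Starts near -0.3. A stiff pivot keeps it where it is left; under 2 N on a pad moves it. Balls roll off its lower end.
- pad_left (a point): Centre of the top of the left yellow press pad, 40 (rig x) x 36 x 6 mm thick, on the robot's side of the gate; moves with it. Gate level: x = -87, y = +72 mm in the rig frame, 122 mm above the table; about 142 mm high when raised (gate -0.3), 100 mm when fully down (gate +0.3). Free above.
- pad_right (a point): Centre of the top face of the right yellow press pad, the mirror image of the left one (y = -72 mm with the gate level).
- stop (a joint): Orange sliding stop that blocks the feed channel. Value in m: 0 is shut, 0.032 is fully open (end stop). It slides along the rig's +y (towards the green side), has about 1.5 N of friction and stays where it is left. Its only handle is the upright tab (see point stop_tab).
- stop_tab (a point): Centre of the outer (rig -y) face of the orange upright tab, to be pushed towards the rig's +y. Tab: 36 mm along rig x, 6 mm thick, 45 mm high, 20 mm of it above this point. Shut: x = +21, y = -71 mm in the rig frame, 181 mm above the table. The space to its right is free, down to the blue plate.
- pocket_left (a point): Middle of the floor of the green collecting pocket at the left end of the green chute: inside about 82 x 66 mm, walls to 84 mm above the table; floor 26 mm above the table.
- pocket_right (a point): Middle of the floor of the red collecting pocket at the right end of the red chute; same sizes.
- ball0_center (a point): Centre of steel ball 1 of 3, 22 mm in diameter, about 40 g; the balls start in a row in the feed channel, leaning on the stop, ball 1 foremost.
- ball1_center (a point): Centre of steel ball 2 of 3, 22 mm in diameter, about 40 g; the balls start in a row in the feed channel, leaning on the stop, ball 1 foremost.
- ball2_center (a point): Centre of steel ball 3 of 3, 22 mm in diameter, about 40 g; the balls start in a row in the feed channel, leaning on the stop, ball 1 foremost.
- magnet: Bystander: loose bar magnet, red and green halves, 14 x 60 x 10 mm, lying on the front edge of the blue plate; origin at the centre of its underside, long axis y.
- brass_mass: Bystander: loose brass knobbed mass, 26 mm in diameter, 38 mm high, standing on the back right part of the blue plate; origin at the centre of its underside.
- beaker: Bystander: loose empty glass beaker, 70 mm wide, 90 mm high, on the table; origin at the centre of its underside.
- screwdriver: Bystander: loose screwdriver with a red handle lying on the table, about 200 mm long along its x (handle to -x), 26 mm thick; origin at mid-length, on the table.
- terminal: Bystander: loose white connector block 50 x 30 x 18 mm with two yellow posts, 36 mm high in all; origin at the centre of its underside.

How it is judged:
On the way, in this order (a step that is already met when the one before it is completed fails the run):
1. the gate is rocked over to the green side while the stop is still shut and the balls wait (value of joint gate above 0.24 rad and value of joint stop below 0.006 m and x of each of ball0_center, ball1_center, ball2_center in the frame of rig above 0.01 m and z of each of ball0_center, ball1_center, ball2_center in the frame of rig above 0.12 m), for 0.1 s.
2. the stop is pushed open (value of joint stop above 0.022 m), for 0.1 s.
At the end, for the whole second after the job is handed in: The gate is over on the green side (beyond 0.24 of 0.3 rad), the stop is open (beyond 22 of 32 mm), and all three balls lie at rest in the green pocket (value of joint gate above 0.24 rad and value of joint stop above 0.022 m and y of ball0_center in the frame of rig between 0.16 and 0.24 m and z of each of ball0_center, ball1_center, ball2_center in the frame of rig below 0.08 m and x of ball0_center in the frame of rig between -0.09 and 0.015 m and linear speed of each of ball0, ball1, ball2 below 0.08 m/s and y of ball1_center in the frame of rig between 0.16 and 0.24 m and x of ball1_center in the frame of rig between -0.09 and 0.015 m and y of ball2_center in the frame of rig between 0.16 and 0.24 m and x of ball2_center in the frame of rig between -0.09 and 0.015 m); the robot touches nothing.
It fails at once if a ball goes down the red chute (y of any of ball0_center, ball1_center, ball2_center in the frame of rig below -0.08 m).
It fails at once if a ball is lifted or leaves the sorter (z of any of ball0_center, ball1_center, ball2_center in the frame of rig above 0.18 m or height (world z) of any of ball0_center, ball1_center, ball2_center below 0.025 m).
It fails at once if the robot touches a ball (contact force between any of the fingers, the arm and ball0 above 0.3 N or contact force between any of the fingers, the arm and ball1 above 0.3 N or contact force between any of the fingers, the arm and ball2 above 0.3 N).
It fails at once if a loose bystander is moved more than 20 mm (distance of any of magnet, brass_mass, beaker, screwdriver, terminal from where it was at the start of the episode above 0.02 m).
It also fails if it takes over 40 s, if anything falls off the work surface, if the arm or the gripper's body presses on something with over 40 N, if the wrist force passes 120 N, or if a joint passes its speed limit or range.

## Working session

There is one attempt and no reset: what is moved stays moved. The work goes in short steps, Python scripts to look and compute and a tool call to move; the robot and the scene stay as the last step left them, time stands still between calls to the robot, and variables do not carry over. Pictures are saved under pics/ and viewed, at most 10 in all, crops included, and the job is handed in when it is done.

Besides the shell and the picture viewer there is one more tool, called after "Call:" as name(argument=value, ...), one argument or row to a line, values as JSON. arm_command: Moves the arm, as the interface text tells. Shift numbers are shares of 25 cm and turn numbers shares of 180 degrees, none past 1 either way. Its arguments: {"type":"object","properties":{"commands":{"type":"array"},"claw":{"type":"number"},"grip_force":{"type":"number"}},"required":["commands"]}

```bash
mkdir -p pics; python3 - <<'E'
from station import *
import cv2,numpy as np
s=get_state();print(s['t'],s['eef_pos'],s['ee_rot'],s['width'])
ims=[]
for c in ['side','top']:
    f=grab_frame(c);cv2.imwrite(f'pics/{c}0.png',f[:,:,::-1])
    k=calibration(c);print(c,np.round(k['camera_matrix'],1).tolist(),np.round(k['extrinsics'],3).tolist())
    for n in ['rig','pad_left','pad_right','stop_tab','pocket_left','pocket_right','ball0_center','magnet','brass_mass','beaker','screwdriver','terminal']:
        print(c,n,[(np.round(r['uv']).tolist(),round(float(r['score']),2)) for r in spot_point(n,c)[:2]])
E
```

```text
0.0 [ 0.24881582 -0.62696252  0.22561629] [ 3.13997572e+00 -1.22434007e-04 -2.76393401e+00] 0.08749817062789804
side [[558.4, 0.0, 329.1], [0.0, 558.4, 236.6], [0.0, 0.0, 1.0]] [[0.704, -0.51, 0.494, -0.276], [-0.71, -0.526, 0.468, -0.779], [0.021, -0.681, -0.732, 1.359], [0.0, 0.0, 0.0, 1.0]]
side rig [([321.0, 256.0], 0.55)]
side pad_left [([289.0, 236.0], 0.66)]
side pad_right [([332.0, 261.0], 0.68)]
side stop_tab []
side pocket_left [([263.0, 238.0], 0.8)]
side pocket_right [([374.0, 282.0], 0.62)]
side ball0_center []
side magnet [([323.0, 288.0], 0.64)]
side brass_mass [([374.0, 252.0], 0.45)]
side beaker [([376.0, 253.0], 0.58)]
side screwdriver [([404.0, 393.0], 0.43)]
side terminal []
top [[475.6, 0.0, 319.3], [0.0, 475.6, 236.8], [0.0, 0.0, 1.0]] [[-0.008, -0.997, 0.074, 0.459], [-1.0, 0.009, 0.015, -0.017], [-0.016, -0.074, -0.997, 1.219], [0.0, 0.0, 0.0, 1.0]]
top rig [([304.0, 233.0], 0.95), ([351.0, 187.0], 0.29)]
top pad_left [([286.0, 274.0], 0.85)]
top pad_right [([347.0, 252.0], 0.77), ([284.0, 273.0], 0.27)]
top stop_tab [([149.0, 284.0], 0.67), ([322.0, 207.0], 0.49)]
top pocket_left [([233.0, 271.0], 0.96)]
top pocket_right [([383.0, 222.0], 0.76), ([346.0, 251.0], 0.68)]
top ball0_center [([296.0, 212.0], 0.38)]
top magnet [([338.0, 275.0], 0.62), ([233.0, 270.0], 0.34)]
top brass_mass [([353.0, 184.0], 0.5), ([323.0, 206.0], 0.19)]
top beaker [([150.0, 289.0], 0.71)]
top screwdriver [([501.0, 297.0], 0.93)]
top terminal [([512.0, 229.0], 0.6)]
```

View pics/top0.png

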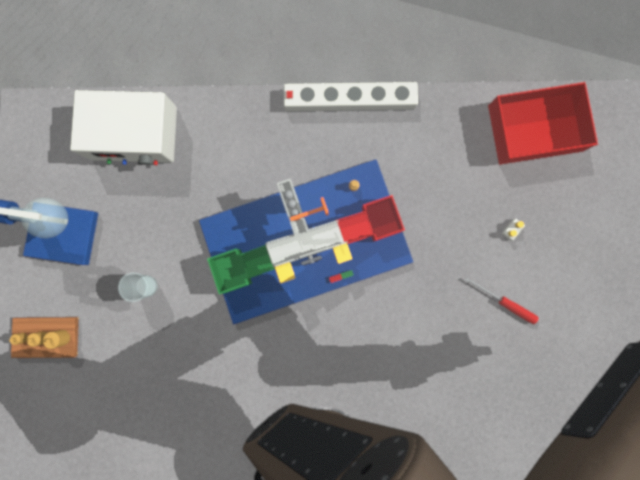

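View pics/side0.png

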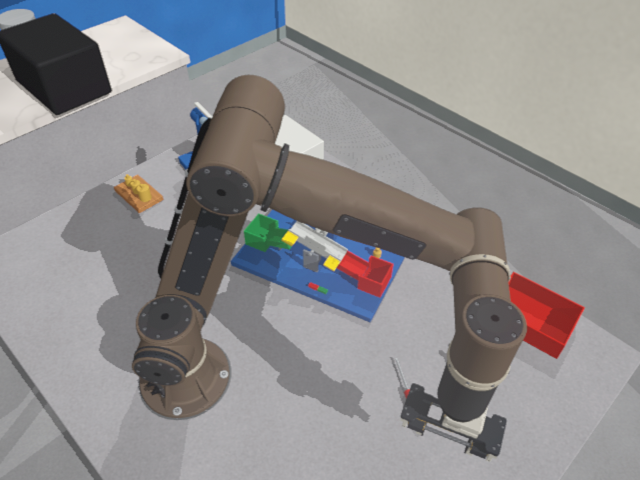

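```bash
cat > fit.py <<'E'
from station import *
import numpy as np
from scipy.optimize import least_squares
def proj(c,P):
    k=calibration(c);E=np.linalg.inv(k['extrinsics']);p=P@E[:3,:3].T+E[:3,3];q=p@np.array(k['camera_matrix']).T
    return q[:,:2]/q[:,2:]
def fit(obs):
    # obs: list (cam, rig xyz, uv)
    def w(p,X): c,s=np.cos(p[2]),np.sin(p[2]);return np.array([p[0]+c*X[0]-s*X[1],p[1]+s*X[0]+c*X[1],X[2]])
    f=lambda p:np.concatenate([(proj(c,w(p,X)[None])[0]-uv) for c,X,uv in obs])
    r=least_squares(f,[.5,0,0],loss='soft_l1',f_scale=2);return r.x,f(r.x).reshape(-1,2)
G=-.3
def pad(y,g):
    # rotation about rig x at z=.1 
    return [-.087,y*np.cos(g)-.022*np.sin(g),.1+y*np.sin(g)+.022*np.cos(g)]
E
python3 - <<'E'
from fit import *
o=[('top',[0,0,0],[304,233]),('top',pad(.072,G),[286,274]),('top',pad(-.072,G),[347,252]),('top',[.021,-.071,.181],[322,207]),
('top',[-.038,.2,.026],[233,271]),('top',[-.038,-.2,.026],[383,222]),
('side',pad(.072,G),[289,236]),('side',pad(-.072,G),[332,261]),('side',[-.038,.2,.026],[263,238]),('side',[-.038,-.2,.026],[374,282]),('side',[0,0,0],[321,256])]
print(pad(.072,G))
x,r=fit(o);print(x,np.degrees(x[2]));print(np.round(r,1))
E
```

```text
[-0.087, np.float64(0.07528567176359309), np.float64(0.09973994788114689)]
[0.56157262 0.04064175 0.3232607 ] 18.521473818719503
[[ 0.2 -0.9]
 [-2.2 -0.1]
 [-7.4  2.1]
 [ 5.7 -1.3]
 [ 0.1  0.4]
 [ 0.7 -2.4]
 [-1.2 10.4]
 [-3.1 -8.2]
 [-0.8  0.5]
 [ 2.   1. ]
 [ 1.6  1.2]]
```

The top view shows the rig at about (305,240), turned roughly 17°. The left pad is at (285,272), the right pad at (343,253) and the orange tab at (323,207). The plate corners are (376,160), (412,262), (235,323) and (198,220). In the side view the arm is clear of the sorter.

```bash
python3 - <<'E'
from fit import *
import cv2
G=.3
o=[('top',pad(.072,G),[285.5,272.5]),('top',pad(-.072,G),[343.5,253]),('top',[.021,-.068,.201],[323,206]),
('top',[-.038,.2,.026],[233,271]),('top',[-.038,-.2,.026],[383,222]),
('top',[.115,-.24,.022],[376.5,160]),('top',[-.165,-.24,.022],[412.5,262]),('top',[-.165,.24,.022],[235,323]),('top',[.115,.24,.022],[198,220]),
('side',pad(.072,G),[289,238]),('side',pad(-.072,G),[332,262]),('side',[-.038,.2,.026],[263,238]),('side',[-.038,-.2,.026],[374,282]),('side',[-.165,-.24,.022],[370,320])]
x,r=fit(o);print(x,np.degrees(x[2]));print(np.round(r,1))
im=cv2.imread('pics/top0.png');P=[]
R=cv2.resize(im[140:340,180:430],None,fx=3,fy=3,interpolation=cv2.INTER_CUBIC);cv2.imwrite('pics/topc.png',R)
c,s=np.cos(x[2]),np.sin(x[2])
for n,p in dict(padL=pad(.072,G),padLdown=pad(.072,-G),tab=[.021,-.071,.181]).items():
    print(n,x[0]+c*p[0]-s*p[1],x[1]+s*p[0]+c*p[1],p[2])
E
```

```text
[0.56078795 0.0443493  0.32059859] 18.36894623664053
[[ 0.2 -0.1]
 [-0.8  0.5]
 [ 1.7 -0.7]
 [-1.4  0.6]
 [-0.7 -1.8]
 [ 0.5 -1.2]
 [ 1.5  0.9]
 [-2.6  2. ]
 [ 0.4 -0.5]
 [ 1.1 -0.3]
 [-0.6  1.3]
 [-1.7 -0.1]
 [ 0.8  0.5]
 [ 0.1 -0.7]]
padL 0.45859340087782674 0.07604186131724461 0.1422948576403798
padLdown 0.45449573920852687 0.08838221356551457 0.09973994788114689
tab 0.6030925025072384 -0.016415208637860244 0.181
```

View pics/topc.png

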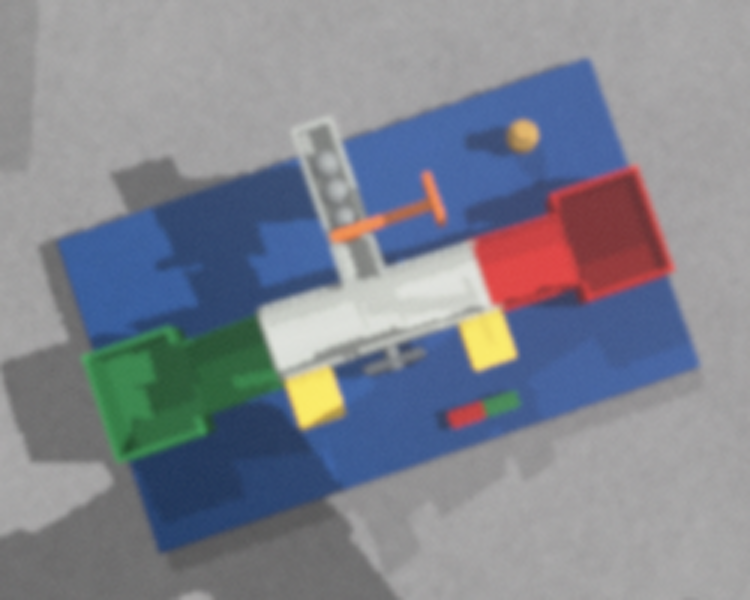

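Call:
arm_command(
  commands=[
    {"tx": -0.05,"ty": 0.06,"twist": 0.018},
    {"tx": -0.13,"ty": 0.17,"twist": 0.018},
    {"tx": -0.22,"ty": 0.28,"twist": 0.018},
    {"tx": -0.31,"ty": 0.4,"twist": 0.018},
    {"tx": -0.4,"ty": 0.52,"twist": 0.018},
    {"tx": -0.48,"ty": 0.62,"twist": 0.018},
    {"tx": -0.55,"ty": 0.71,"twist": 0.018},
    {"tx": -0.6,"ty": 0.78,"twist": 0.018},
  ],
  claw=0,
)

```text
invalid input
```

```bash
cat > go.py <<'E'
import sys,numpy as np
from station import get_state
from scipy.spatial.transform import Rotation as R
X=[.5608,.0443,.3206]
def go(rx,ry,z):
    c,s=np.cos(X[2]),np.sin(X[2]);t=np.array([X[0]+c*rx-s*ry,X[1]+s*rx+c*ry,z])
    st=get_state();M=R.from_euler('xyz',st['ee_rot']).as_matrix()
    p=st['eef_pos']-np.array([X[0],X[1],0])
    print('rig pos',np.round([c*p[0]+s*p[1],-s*p[0]+c*p[1],p[2]],4),'yaw',np.degrees(st['ee_rot'][2]),'shares',np.round(M.T@(t-st['eef_pos'])/.25,3),'F',np.round(st['force'],2),'t',st['t'],st['width'])
go(*map(float,sys.argv[1:4]))
E
python3 go.py -.09 .068 .2
```

```text
rig pos [-0.5076 -0.5392  0.2266] yaw -158.3551932281893 shares [-1.807  2.329  0.106] F [ 0.72 -0.2  -0.2 ] t 1.3 0.08763600817976482
```

Call:
arm_command(
  commands=[
    {"tx": -0.05,"ty": 0.06,"tz": 0,"twist": 0.018},
    {"tx": -0.13,"ty": 0.17,"tz": 0,"twist": 0.018},
    {"tx": -0.22,"ty": 0.28,"tz": 0,"twist": 0.018},
    {"tx": -0.31,"ty": 0.4,"tz": 0,"twist": 0.018},
    {"tx": -0.4,"ty": 0.52,"tz": 0,"twist": 0.018},
    {"tx": -0.48,"ty": 0.62,"tz": 0,"twist": 0.018},
    {"tx": -0.55,"ty": 0.71,"tz": 0,"twist": 0.018},
    {"tx": -0.6,"ty": 0.78,"tz": 0,"twist": 0.018},
  ],
  claw=0,
)

```text
t: 1.97
eef_pos: [0.3168, -0.3889, 0.2269]
ee_rot: [-3.141, 0.001, -2.819]
force: [0.3, -0.6, -0.1]
width: 0.0393
gripper_force: 0.0
```

```bash
python3 go.py -.09 .068 .2
```

```text
rig pos [-0.368  -0.3342  0.2269] yaw -161.54476568299455 shares [-1.115  1.607  0.108] F [ 0.31 -0.63 -0.08] t 1.9667 0.039281114475522974
```

Call:
arm_command(
  commands=[
    {"tx": -0.05,"ty": 0.07,"tz": 0,"twist": 0},
    {"tx": -0.13,"ty": 0.19,"tz": 0,"twist": 0},
    {"tx": -0.22,"ty": 0.32,"tz": 0,"twist": 0},
    {"tx": -0.31,"ty": 0.44,"tz": 0,"twist": 0},
    {"tx": -0.4,"ty": 0.56,"tz": 0,"twist": 0},
    {"tx": -0.47,"ty": 0.68,"tz": 0,"twist": 0},
    {"tx": -0.53,"ty": 0.76,"tz": 0,"twist": 0},
    {"tx": -0.56,"ty": 0.8,"tz": 0,"twist": 0},
  ],
)

```text
t: 2.63
eef_pos: [0.3868, -0.1545, 0.2271]
ee_rot: [-3.141, 0.002, -2.818]
force: [0.5, -0.2, 0.3]
width: 0.0004
gripper_force: 0.0
```

Call:
arm_command(
  commands=[
    {"tx": -0.05,"ty": 0.07,"tz": 0,"twist": 0},
    {"tx": -0.13,"ty": 0.19,"tz": 0,"twist": 0},
    {"tx": -0.22,"ty": 0.32,"tz": 0,"twist": 0},
    {"tx": -0.31,"ty": 0.44,"tz": 0,"twist": 0},
    {"tx": -0.4,"ty": 0.56,"tz": 0.03,"twist": 0},
    {"tx": -0.5,"ty": 0.7,"tz": 0.07,"twist": 0},
    {"tx": -0.55,"ty": 0.8,"tz": 0.1,"twist": 0},
    {"tx": -0.55,"ty": 0.8,"tz": 0.1,"twist": 0},
  ],
)

```text
t: 3.3
eef_pos: [0.4541, 0.0803, 0.2002]
ee_rot: [3.141, -0.001, -2.817]
force: [0.4, -0.6, -0.5]
width: 0.0003
gripper_force: 0.0
```

```bash
python3 go.py -.09 .068 .15; python3 - <<'E'
from station import *
import cv2
f=grab_frame('wrist');cv2.imwrite('pics/w1.png',f[:,:,::-1])
E
```

```text
rig pos [-0.0899  0.0678  0.2002] yaw -161.4208746095276 shares [0.    0.001 0.201] F [ 0.35 -0.63 -0.48] t 3.3 0.0003270031905988466
```

View pics/w1.png

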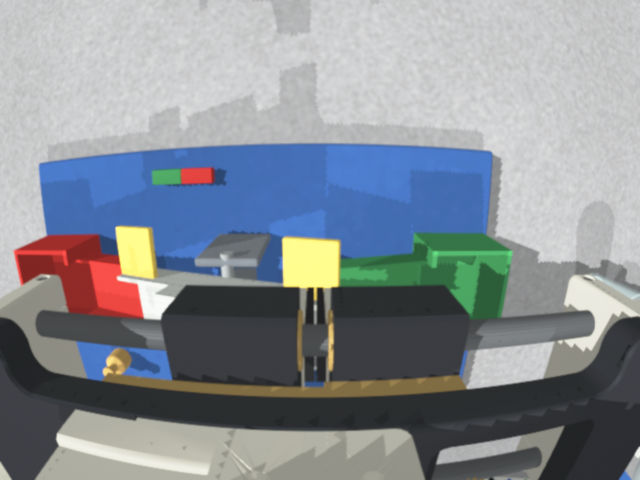

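The wrist view shows the shut fingertips (column ≈316) above the raised left pad (283–341, row 262), so they are lined up. Next I press down.

Call:
arm_command(
  commands=[
    {"tx": 0,"ty": 0,"tz": 0.06,"twist": 0},
    {"tx": 0,"ty": 0,"tz": 0.13,"twist": 0},
    {"tx": 0,"ty": 0,"tz": 0.19,"twist": 0},
    {"tx": 0,"ty": 0,"tz": 0.22,"twist": 0},
    {"tx": 0,"ty": 0,"tz": 0.24,"twist": 0},
    {"tx": 0,"ty": 0,"tz": 0.26,"twist": 0},
    {"tx": 0,"ty": 0,"tz": 0.28,"twist": 0},
    {"tx": 0,"ty": 0,"tz": 0.3,"twist": 0},
  ],
)

```text
t: 4.02
eef_pos: [0.4541, 0.0766, 0.1269]
ee_rot: [3.141, 0.002, -2.82]
force: [0.1, 0.7, 1.1]
width: 0.0006
gripper_force: 0.6
```

Call:
arm_command(
  commands=[
    {"tx": 0,"ty": 0,"tz": 0.01,"twist": 0},
    {"tx": 0,"ty": 0,"tz": 0.025,"twist": 0},
    {"tx": 0,"ty": 0,"tz": 0.04,"twist": 0},
    {"tx": 0,"ty": 0,"tz": 0.055,"twist": 0},
    {"tx": 0,"ty": 0,"tz": 0.07,"twist": 0},
    {"tx": 0,"ty": 0,"tz": 0.08,"twist": 0},
    {"tx": 0,"ty": 0,"tz": 0.088,"twist": 0},
    {"tx": 0,"ty": 0,"tz": 0.088,"twist": 0},
  ],
)

```text
t: 4.68
eef_pos: [0.4535, 0.0764, 0.1045]
ee_rot: [-3.141, -0.0, -2.82]
force: [-2.0, 2.7, 3.7]
width: 0.0002
gripper_force: 2.4
```

Call:
arm_command(
  commands=[
    {"tx": 0,"ty": 0,"tz": 0.005,"twist": 0},
    {"tx": 0,"ty": 0,"tz": 0.01,"twist": 0},
    {"tx": 0,"ty": 0,"tz": 0.015,"twist": 0},
    {"tx": 0,"ty": 0,"tz": 0.02,"twist": 0},
    {"tx": 0,"ty": 0,"tz": 0.025,"twist": 0},
    {"tx": 0,"ty": 0,"tz": 0.025,"twist": 0},
    {"tx": 0,"ty": 0,"tz": 0.025,"twist": 0},
    {"tx": 0,"ty": 0,"tz": 0.025,"twist": 0},
  ],
)

```text
t: 5.35
eef_pos: [0.454, 0.0765, 0.1028]
ee_rot: [-3.141, 0.002, -2.818]
force: [-23.6, 2.5, 56.4]
width: 0.0004
gripper_force: 28.4
```

```bash
python3 go.py -.09 .068 .10; python3 - <<'E'
from station import *
import cv2
f=grab_frame('wrist');cv2.imwrite('pics/w2.png',f[:,:,::-1])
E
```

```text
rig pos [-0.0912  0.0642  0.1028] yaw -161.48519370075684 shares [-0.005  0.015  0.011] F [-23.64   2.49  56.45] t 5.35 0.0004393575598781956
```

View pics/w2.png

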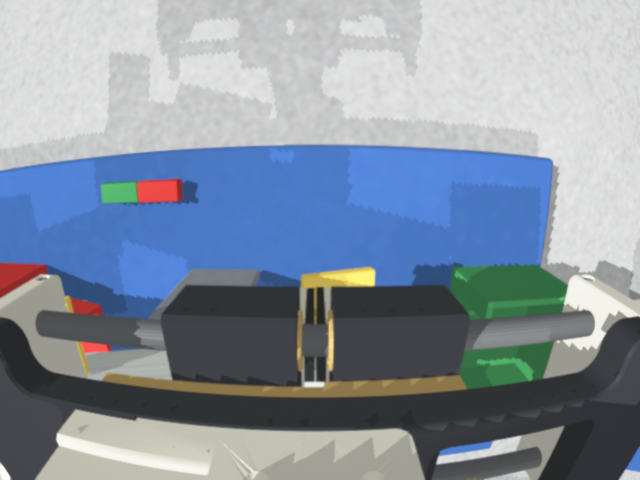

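The gate is against its end stop: the force rose sharply, and the pad now slopes down to the left. I'll lift off.

Call:
arm_command(
  commands=[
    {"tx": 0,"ty": 0,"tz": -0.03,"twist": 0},
    {"tx": 0,"ty": 0,"tz": -0.1,"twist": 0},
    {"tx": 0,"ty": 0,"tz": -0.2,"twist": 0},
    {"tx": 0,"ty": 0,"tz": -0.31,"twist": 0},
    {"tx": 0,"ty": 0,"tz": -0.42,"twist": 0},
    {"tx": 0,"ty": 0,"tz": -0.52,"twist": 0},
    {"tx": 0,"ty": 0,"tz": -0.58,"twist": 0},
    {"tx": 0,"ty": 0,"tz": -0.6,"twist": 0},
  ],
)

```text
t: 6.07
eef_pos: [0.4544, 0.0765, 0.2509]
ee_rot: [3.141, 0.004, -2.82]
force: [-0.5, 0.3, 0.1]
width: 0.0003
gripper_force: 0.0
```

```bash
python3 go.py .021 -.130 .25
```

```text
rig pos [-0.0908  0.0641  0.2509] yaw -161.58462974324382 shares [-0.447 -0.777  0.005] F [-0.54  0.28  0.08] t 6.0667 0.0003241435618528228
```

Call:
arm_command(
  commands=[
    {"tx": -0.03,"ty": -0.07,"tz": 0,"twist": 0},
    {"tx": -0.09,"ty": -0.18,"tz": 0,"twist": 0},
    {"tx": -0.16,"ty": -0.31,"tz": 0,"twist": 0},
    {"tx": -0.23,"ty": -0.44,"tz": 0,"twist": 0},
    {"tx": -0.31,"ty": -0.57,"tz": 0,"twist": 0},
    {"tx": -0.39,"ty": -0.68,"tz": 0,"twist": 0},
    {"tx": -0.44,"ty": -0.76,"tz": 0,"twist": 0},
    {"tx": -0.45,"ty": -0.78,"tz": 0,"twist": 0},
  ],
)

```text
t: 6.73
eef_pos: [0.6233, -0.0757, 0.2454]
ee_rot: [3.141, -0.004, -2.823]
force: [0.4, 0.4, -0.5]
width: 0.0003
gripper_force: 0.0
```

```bash
python3 go.py .021 -.130 .168; python3 - <<'E'
from station import *
import cv2
f=grab_frame('wrist');cv2.imwrite('pics/w3.png',f[:,:,::-1])
E
```

```text
rig pos [ 0.0215 -0.1336  0.2454] yaw -161.73402468631454 shares [0.001 0.014 0.31 ] F [ 0.37  0.36 -0.48] t 6.7333 0.000284394354408498
```

View pics/w3.png

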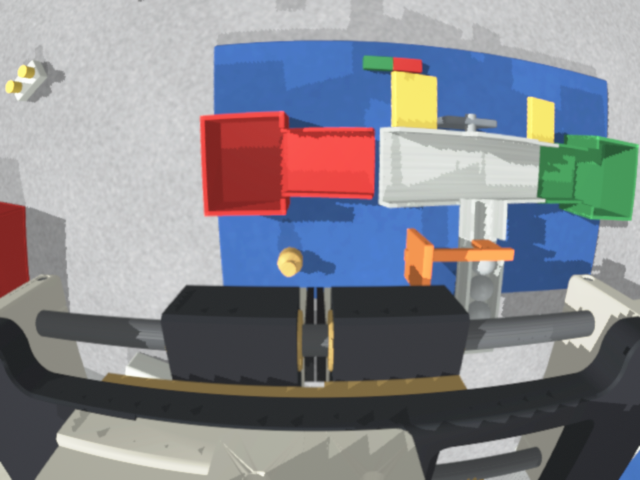

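The gate is tipped to the green side, with the right pad now up. The balls still wait behind the stop at (488,268). The fingers (316) are left of the tab (415,255), in free space to its outer side. I'll descend and then push.

Call:
arm_command(
  commands=[
    {"tx": 0,"ty": 0,"tz": 0.04,"twist": 0},
    {"tx": 0,"ty": 0,"tz": 0.1,"twist": 0},
    {"tx": 0,"ty": 0,"tz": 0.16,"twist": 0},
    {"tx": 0,"ty": 0,"tz": 0.22,"twist": 0},
    {"tx": 0,"ty": 0,"tz": 0.27,"twist": 0},
    {"tx": 0,"ty": 0,"tz": 0.3,"twist": 0},
    {"tx": 0,"ty": 0,"tz": 0.31,"twist": 0},
    {"tx": 0,"ty": 0,"tz": 0.31,"twist": 0},
  ],
)

```text
t: 7.45
eef_pos: [0.6209, -0.0726, 0.1702]
ee_rot: [3.141, -0.001, -2.82]
force: [0.8, -0.0, -0.7]
width: 0.0007
gripper_force: 0.0
```

Call:
arm_command(
  commands=[
    {"tx": 0,"ty": 0.03,"tz": 0,"twist": 0},
    {"tx": 0,"ty": 0.07,"tz": 0,"twist": 0},
    {"tx": 0,"ty": 0.11,"tz": 0,"twist": 0},
    {"tx": 0,"ty": 0.15,"tz": 0,"twist": 0},
    {"tx": 0,"ty": 0.19,"tz": 0,"twist": 0},
    {"tx": 0,"ty": 0.23,"tz": 0,"twist": 0},
    {"tx": 0,"ty": 0.26,"tz": 0,"twist": 0},
    {"tx": 0,"ty": 0.28,"tz": 0,"twist": 0},
  ],
)

```text
t: 8.12
eef_pos: [0.5995, -0.0057, 0.1712]
ee_rot: [-3.141, 0.0, -2.819]
force: [-0.3, -1.5, 2.2]
width: 0.0006
gripper_force: 1.0
```

```bash
python3 go.py .021 -.06 .168
```

```text
rig pos [ 0.0209 -0.0596  0.1712] yaw -161.54290722579339 shares [-0.    -0.001  0.013] F [-0.32 -1.52  2.21] t 8.1167 0.0006247521857342958
```

Call:
arm_command(
  commands=[
    {"tx": 0,"ty": 0.01,"tz": 0,"twist": 0},
    {"tx": 0,"ty": 0.02,"tz": 0,"twist": 0},
    {"tx": 0,"ty": 0.03,"tz": 0,"twist": 0},
    {"tx": 0,"ty": 0.04,"tz": 0,"twist": 0},
    {"tx": 0,"ty": 0.05,"tz": 0,"twist": 0},
    {"tx": 0,"ty": 0.05,"tz": 0,"twist": 0},
    {"tx": 0,"ty": 0.05,"tz": 0,"twist": 0},
    {"tx": 0,"ty": 0.05,"tz": 0,"twist": 0},
  ],
)

```text
t: 8.78
eef_pos: [0.5977, -0.0009, 0.1717]
ee_rot: [-3.134, -0.0, -2.822]
force: [12.3, -29.0, -2.2]
width: 0.0004
gripper_force: 15.4
```

```bash
python3 go.py .021 -.05 .168; python3 - <<'E'
from station import *
import cv2
f=grab_frame('wrist');cv2.imwrite('pics/w4.png',f[:,:,::-1])
E
```

```text
rig pos [ 0.0208 -0.0545  0.1717] yaw -161.6759660841885 shares [-0.001  0.018  0.015] F [ 12.33 -28.97  -2.22] t 8.7833 0.000417771513574672
```

View pics/w4.png

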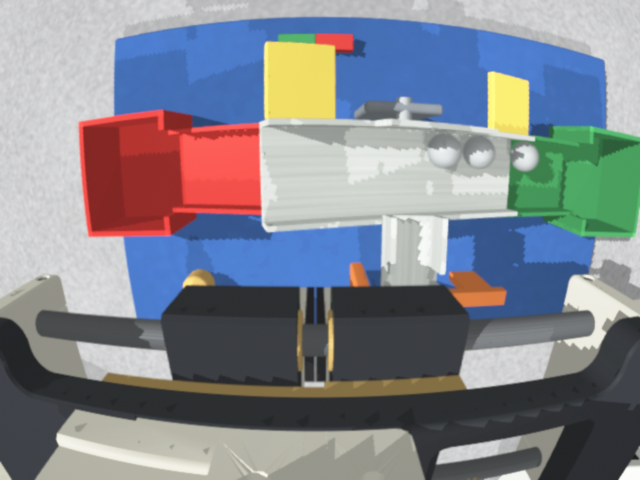

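The stop is open and against its end stop (29 N). All three balls are rolling towards the green side, at (444,150), (480,150) and (525,157). I'll back off and rise.

Call:
arm_command(
  commands=[
    {"tx": 0,"ty": -0.03,"tz": 0,"twist": 0},
    {"tx": 0,"ty": -0.08,"tz": 0,"twist": 0},
    {"tx": 0,"ty": -0.14,"tz": 0,"twist": 0},
    {"tx": 0,"ty": -0.2,"tz": 0,"twist": 0},
    {"tx": 0,"ty": -0.24,"tz": -0.05,"twist": 0},
    {"tx": 0,"ty": -0.26,"tz": -0.15,"twist": 0},
    {"tx": 0,"ty": -0.26,"tz": -0.26,"twist": 0},
    {"tx": 0,"ty": -0.26,"tz": -0.38,"twist": 0},
  ],
)

```text
t: 9.5
eef_pos: [0.6158, -0.0571, 0.2656]
ee_rot: [3.14, -0.002, -2.821]
force: [1.1, 0.6, 0.5]
width: 0.0006
gripper_force: 0.0
```

Call:
arm_command(
  commands=[
    {"tx": 0,"ty": -0.05,"tz": 0,"twist": 0},
    {"tx": 0,"ty": -0.15,"tz": 0,"twist": 0},
    {"tx": 0,"ty": -0.28,"tz": 0,"twist": 0},
    {"tx": 0,"ty": -0.41,"tz": 0,"twist": 0},
    {"tx": 0,"ty": -0.53,"tz": 0,"twist": 0},
    {"tx": 0,"ty": -0.62,"tz": 0,"twist": 0},
    {"tx": 0,"ty": -0.68,"tz": 0,"twist": 0},
    {"tx": 0,"ty": -0.7,"tz": 0,"twist": 0},
  ],
)

```text
t: 10.17
eef_pos: [0.6717, -0.2248, 0.2645]
ee_rot: [3.141, -0.001, -2.822]
force: [-0.6, -0.2, -0.4]
width: 0.0003
gripper_force: 0.0
```

Call:
arm_command(
  commands=[
    {"tx": 0,"ty": 0,"tz": 0,"twist": 0},
    {"tx": 0,"ty": 0,"tz": 0,"twist": 0},
    {"tx": 0,"ty": 0,"tz": 0,"twist": 0},
    {"tx": 0,"ty": 0,"tz": 0,"twist": 0},
    {"tx": 0,"ty": 0,"tz": 0,"twist": 0},
    {"tx": 0,"ty": 0,"tz": 0,"twist": 0},
    {"tx": 0,"ty": 0,"tz": 0,"twist": 0},
    {"tx": 0,"ty": 0,"tz": 0,"twist": 0},
  ],
)

```text
t: 10.83
eef_pos: [0.6715, -0.2223, 0.266]
ee_rot: [-3.142, 0.0, -2.82]
force: [-0.3, -0.3, -0.0]
width: 0.0004
gripper_force: 0.0
```

```bash
python3 - <<'E'
from station import *
import cv2,numpy as np
f=grab_frame('wrist');g=grab_frame('top')
o=np.vstack([cv2.resize(f,(400,300)),cv2.resize(g[200:320,180:340],(400,300))])
cv2.imwrite('pics/e1.png',o[:,:,::-1])
E
```

```text
(no output)
```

View pics/e1.png

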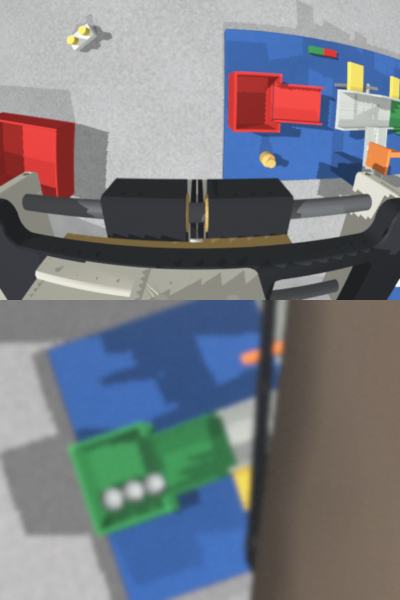

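All three balls are in or at the green pocket, at (112,498), (133,491) and (155,483) in the lower crop. The third is near its mouth, so I'll wait briefly and measure their positions.

Call:
arm_command(
  commands=[
    {"tx": 0,"ty": 0,"tz": 0,"twist": 0},
    {"tx": 0,"ty": 0,"tz": 0,"twist": 0},
    {"tx": 0,"ty": 0,"tz": 0,"twist": 0},
    {"tx": 0,"ty": 0,"tz": 0,"twist": 0},
    {"tx": 0,"ty": 0,"tz": 0,"twist": 0},
    {"tx": 0,"ty": 0,"tz": 0,"twist": 0},
    {"tx": 0,"ty": 0,"tz": 0,"twist": 0},
    {"tx": 0,"ty": 0,"tz": 0,"twist": 0},
  ],
)

```text
t: 11.6
eef_pos: [0.6715, -0.2226, 0.2658]
ee_rot: [3.142, 0.0, -2.82]
force: [-0.1, -0.4, -0.6]
width: 0.0005
gripper_force: 0.0
```

```bash
python3 - <<'E'
from fit import *
import cv2
g=grab_frame('top');h=cv2.cvtColor(g,cv2.COLOR_RGB2HSV)
m=((h[...,1]<70)&(h[...,2]>90)).astype(np.uint8);m[:255]=0;m[285:]=0;m[:,:215]=0;m[:,250:]=0
n,l,st,c=cv2.connectedComponentsWithStats(m);print(st[1:].tolist(),c[1:].round(1).tolist())
cv2.imwrite('pics/e2.png',cv2.resize(g[240:300,200:270],(700,600),interpolation=cv2.INTER_CUBIC)[:,:,::-1])
X=[.5608,.0443,.3206];cc,s=np.cos(X[2]),np.sin(X[2])
k=calibration('top');K=np.linalg.inv(k['camera_matrix']);E=np.array(k['extrinsics'])
for uv in [(180+112*.4,200+(498-300)*.4),(180+133*.4,200+191*.4),(180+155*.4,200+183*.4)]+c[1:].tolist():
    d=E[:3,:3]@K@[*uv,1];p=E[:3,3]+d*(.04-E[2,3])/d[2];p-=[X[0],X[1],0];print(uv,np.round([cc*p[0]+s*p[1],-s*p[0]+cc*p[1]],4))
E
```

```text
[[220, 269, 27, 16, 219]] [[232.9, 276.3]]
(224.8, 279.2) [-0.0514  0.2191]
(233.2, 276.4) [-0.0516  0.1972]
(242.0, 273.2) [-0.0511  0.1741]
[232.87214611872147, 276.32876712328766] [-0.0511  0.198 ]
```

View pics/e2.png

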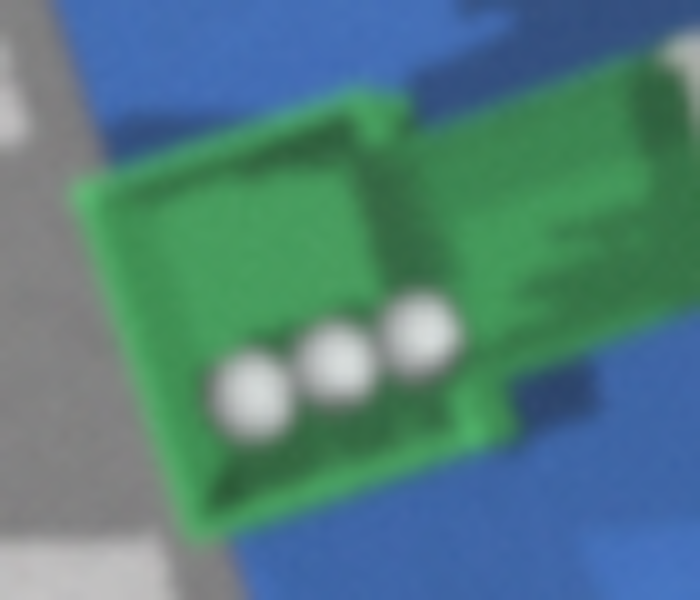

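The balls lie at rest in the green pocket in crop pixels (255,393), (337,362) and (421,333). That puts them at rig y = 0.219, 0.197 and 0.174 and x = -0.051, all within limits.

```bash
python3 -c "
from station import *
print(job_done())"
```

```text
the job is handed in; nothing more can be done
None
```

I rocked the gate fully over to the green side, then pushed the stop to its end. All three balls were at rest in the green pocket when I handed the job in (no verdict was returned).

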